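# Open the spare-key jar in the lockbox tray

## Task

Pull the lockbox tray straight out to its stop, then, with the square jar staying seated in its rubber bay, unscrew the jar's tight red cap anticlockwise until its thread lets go. Lift the cap straight up clear of the jar and finish still holding it level and still, just above the jar's mouth (about 2 cm), with the tray left out and everything else left where it is.

Things in the scene. Friction and masses are not known exactly. Their poses are not given: they have to be found in the camera images.
- lockbox: Fixed grey metal key lockbox, 230 deep (x) by 270 wide (y) by 104 high, open at its front (-x side). Origin: centre of its underside; -x axis points out of the front, the way the tray pulls. It stands anywhere on the counter ahead, turned a little.
- tray (a joint): How far the tray is out, m: 0 closed (start), 0.160 at its stop. It slides along the lockbox's -x axis with about 3 N of friction and stays where left. Grey front panel 256 wide, 6 thick, top 94 mm above the counter.
- tray_floor (a point): Middle of the tray floor between its two bays, on the floor's top, 14 mm above the counter, 81 mm behind the front panel's outer face; moves with the tray. The bays are square, 61.5 mm inside, with rubber walls 12 high, centred 55 mm to either side (lockbox +y and -y) of this point: one holds the jar, the other a padlock, either way round.
- tray_handle (a point): Middle of the tray's steel bar handle: a round bar 10 mm thick, 100 long, level and parallel to the front panel, 78 mm above the counter, 45 mm out from the panel's face (40 mm free behind the bar). Moves with the tray.
- jar: Loose square clear jar, 0.4 to 0.65 kg, in one of the bays, under the lockbox roof until the tray is out. Body 58 x 58 x 42 high, round threaded neck above. Origin: centre of its underside, z up its axis. The bay keeps it from turning (3 degrees of play) but not from being lifted.
- jar_mouth (a point): Centre of the jar's round mouth, on its axis, 65 mm above the jar's origin (79 mm above the counter). Neck 29 diameter, 38 over the thread.
- cap: Round ridged red plastic screw cap, 52 mm diameter, 25 high, 60 g, a white stripe on top from the centre along its +x axis. Origin: centre of its underside, z up. Screwed down it is on the jar's axis, origin 46 mm above the jar's origin, its yaw within 0.1 rad of the jar's. It stays where it is left while on the thread.
- cap_top (a point): Centre of the cap's top, 25 mm above its underside. Right-hand thread: turned anticlockwise from above the cap climbs 3.6 mm per radian (0.6 mm axial play), resisting with about 0.25 N m. It lets go once 2.25 rad anticlockwise of the jar's yaw, about 8 mm up; turning further is harmless. Sooner, pulling up lifts the jar. Free, it needs 11 mm more to clear the mouth.
- padlock_tray: Brass padlock lying flat in the tray's other bay, 63 x 40 x 20 high. Origin: centre of its underside. Leave it in its bay.
- padlock: Brass padlock lying on the counter, 63 x 40 x 20 high; bystander. Origin: underside.
- key_float: Red plastic keyring float standing on the counter, 36 diameter, 66 high plus a ring of 16; bystander. Origin: underside.
- hole_punch: Stainless steel hole punch, 120 x 45 x 62 high; bystander. Origin: underside.
- door_wedge: Green rubber door wedge, 120 x 40, up to 31 high; bystander. Origin: underside.

How it is judged (in metres and radians):
On the way, in this order (a step that is already met when the one before it is completed fails the run):
1. the tray is out at its stop, with the cap still screwed on (value of joint tray above 0.153 m and z of cap in the frame of jar below 0.05 m), for 0.2 s.
2. the cap is off the thread and clear of the jar's mouth (z of cap in the frame of jar above 0.068 m and contact force between cap and jar below 0.2 N), for 0.2 s.
At the end, for the whole second after the job is handed in: The gripper holds the cap still and level (within 11 degrees), its underside 5 to 50 mm above the jar's mouth and within 20 mm of the jar's axis, touching nothing else; the jar stands upright down in its bay, the padlock lies in the other bay, and the tray is out to within 10 mm of its stop (z of cap in the frame of jar between 0.07 and 0.115 m and horizontal distance between cap and jar below 0.02 m and angle between cap's own z axis and vertical below 0.2 rad and linear speed of cap below 0.02 m/s and contact force between the fingers and cap above 2 N and contact force between each of cap, the fingers and jar below 0.1 N and height (world z) of jar between 0.01 and 0.018 m and angle between jar's own z axis and vertical below 0.08 rad and value of joint tray above 0.15 m and horizontal distance between padlock_tray and jar between 0.095 and 0.125 m and height (world z) of padlock_tray below 0.025 m); the arm keeps its last pose, push and grip.
It fails at once if the jar is lifted in its bay by more than 8 mm (height (world z) of jar above 0.022 m).
It fails at once if a bystander on the counter is pushed more than 30 mm (distance of any of padlock, key_float, hole_punch, door_wedge from where it was at the start of the episode above 0.03 m).
It also fails if it takes over 61 s, if anything falls off the work surface, if the arm or the gripper's body presses on something with over 40 N, if the wrist force passes 120 N, or if a joint passes its speed limit or range.

## Robot

A 6-joint arm with a two-finger parallel gripper is mounted at the origin on the work surface. World frame = base frame: x ahead of the robot, y to its left, z up, the work surface at z = 0. Lengths are in mm, angles in rad, forces in N, time in s.
With the tool pointing down it reaches from about 375 to 750 mm from the base axis. Payload 9 kg.
Tool frame: the origin (TCP) lies at the centre of the arm's flange, where the gripper is bolted on; the fingertips stand 173 mm ahead of it and the grasp point (between the pads) lies 155 mm ahead of it; z points along the fingers, y is the line along which they close (so a half turn about z gives the same grasp; the last joint's range is limited). The gripper opens to 85 mm and grips with 20 to 120 N. Pads are 22 mm wide; open, the fingers measure 114 mm over their backs; the gripper's body (76 mm by 85 mm) begins 54 mm behind the grasp point. The pads swing forward as they close: fully open they stand 13 mm farther back than shut.
Start: joints at [-1.495, 0.104, 0.097, 1.564, 0, 1.353], TCP at [173.763, -574.303, 404.731] pointing down, gripper open.
Joint ranges: [-2.99, 2.99], [-0.84, 1.86], [-1.1, 1.16], [-1.84, 2.11], [-1.51, 1.56], [-3.14, 3.14]. Speed limits (rad/s): [2.22, 2.22, 2.57, 3.14, 3.14, 3.14].

## Interface

Orientations are given as a unit quaternion [w, x, y, z].
In Python, from workcell import monitor, cams, job_done gives the robot as it stands.
- The arm moves only by the tool play_rows, never from a script. Its argument "rows" is a list of rows, each a list of 7 numbers: the finger opening in mm, from 0 to 85.4, then the shift along the tool's x, y, z in mm, then the turn, a rotation vector about the tool's x, y, z in rad. In form: [[grip, x, y, z, wx, wy, wz], ...]. A call has 1 to 20 rows; each row shifts and turns the commanded pose from where the row before left it, along the tool's axes as they then stand; what a row does not reach is not made up. A row lasts 1/8 s, in which the tool goes at most 62.5 mm and 10.7 degrees, less where a joint would pass 70% of its speed; a pose out of reach is approached as far as the arm can. A call is refused whole if a number of a shift passes 62.5 or a number of a turn 0.188, either way. A call with a gripper value outside its range is refused whole. The fingers move at their own pace and stop on an object; the grip force is fixed at half the most. Time passes only in rows, so rows that do not move let the fingers close. It gives the time, the measured TCP pose, the force, the opening and the grip force at its end, in the units of the state.
- monitor.observe(): the state, without advancing time (a new reading comes with each control period).
- cams.snapshot(name): name is "scene" or "top" or "wrist"; returns the picture (420x560x3 uint8, red, green, blue); there is no depth.
- cams.get_calibration(name): a dict with "K" (3x3 intrinsics, pixels), "R" (3x3) and "t" (3): a world point X has camera coordinates R X + t. Camera axes: x right, y down, z forward; pixel columns grow to the right and rows downward; lengths in mm; the calibration is good to about 2 mm. A picture is of the moment at which its call begins: read the wrist's pose just before it. get_calibration takes no time and is no camera call; for the wrist camera it gives the pose at the moment of the call.
- job_done(): hands the job in; it is judged then, once.
The state is a dict: "time_s": time; "joints": joint angles; "joint_vel": joint speeds; "joint_torque": joint torques, N m; "position": TCP position; "eef_rot": TCP orientation; "ft_force": force on the tool from outside, world axes, zero at the start; "wrist_torque": the same for the moment, N m; "grip_width": opening from 0.0 (shut) to 1.0 (fully open); "finger_force": force on a finger pad.
Only numpy, scipy, OpenCV 4.12 (cv2) and the standard library are available. Lean on these libraries where they do the work, as an engineer would, in place of code of your own. Each camera call takes 0.05 s, during which the arm holds its last target. There are 200 camera calls.

## Working session

There is one attempt and no reset: what is moved stays moved. The work goes in short steps, Python scripts to look and compute and a tool call to move; the robot and the scene stay as the last step left them, time stands still between calls to the robot, and variables do not carry over. Pictures are saved under pics/ and viewed, at most 10 in all, crops included, and the job is handed in when it is done.

Besides the shell and the picture viewer there is one more tool, called after ">>>" in YAML: its name, and indented under it one key for each argument. play_rows: Moves the arm, as the interface text tells. Its arguments: {"type":"object","properties":{"rows":{"type":"array"}},"required":["rows"]}

```bash
mkdir -p pics; cat > h.py <<'E'
import numpy as np, cv2
from workcell import monitor, cams, job_done
from scipy.spatial.transform import Rotation as R
def pt(cal,u,v,z):
    K,Rm,t=[np.array(cal[k],float) for k in("K","R","t")]
    d=Rm.T@np.linalg.inv(K)@[u,v,1]; c=-Rm.T@t
    return c+d*(z-c[2])/d[2]
def px(cal,X):
    K,Rm,t=[np.array(cal[k],float) for k in("K","R","t")]
    p=K@(Rm@np.array(X)+t); return p[:2]/p[2]
E
python3 - <<'E'
from h import *
s=monitor.observe(); print(s)
a=cams.snapshot("scene"); b=cams.snapshot("top")
cv2.imwrite("pics/s0.png",a[:,:,::-1]);cv2.imwrite("pics/t0.png",cv2.resize(b[:,:,::-1],(800,600)))
E
```

```text
{'time_s': 0.0, 'joints': array([-1.49468260e+00,  1.04667443e-01,  9.64743115e-02,  1.56389520e+00,
       -2.28393159e-05,  1.35311711e+00]), 'joint_vel': array([ 0.0003059 , -0.00016614,  0.00076478, -0.000558  , -0.00014231,
        0.0005985 ]), 'joint_torque': array([-8.20277382e-04, -5.56931591e+01,  5.03650689e+01,  1.69953337e-02,
       -4.00872541e-04, -1.61247421e-06]), 'position': array([ 173.76054002, -574.17517681,  403.9436059 ]), 'eef_rot': array([-6.45192535e-04,  9.89229893e-01,  1.46368715e-01,  3.42965997e-05]), 'ft_force': array([-0.62201133,  0.65943089,  0.32565661]), 'wrist_torque': array([0.04098406, 0.06245933, 0.01008983]), 'finger_force': 0.0, 'grip_width': 1.0023396520344279}
```

View pics/t0.png

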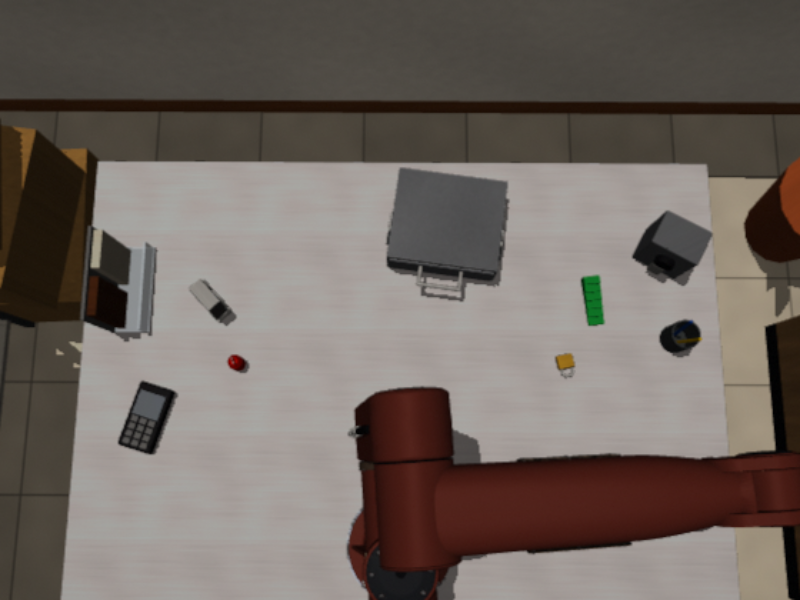

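View pics/s0.png

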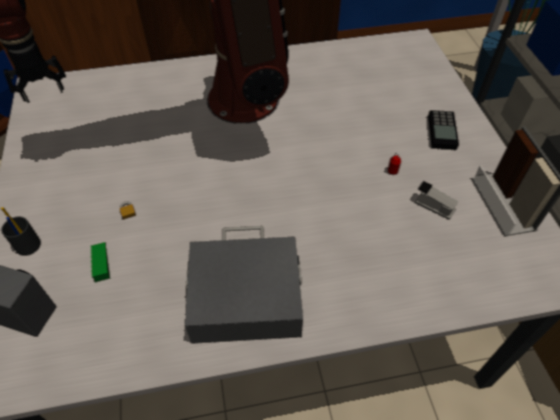

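The top picture shows the lockbox roof with corners near (402,168), (507,182), (498,272) and (388,260) at 800 px width, and the handle bar near (422,292)-(463,298). The bystanders are well clear. I'll enlarge it.

```bash
python3 - <<'E'
from h import *
b=cams.snapshot("top")[:,:,::-1]
np.save("top0.npy",b)
c=b[110:220,260:365]; cv2.imwrite("pics/t1.png",cv2.resize(c,None,fx=5.4,fy=5.4,interpolation=cv2.INTER_CUBIC))
cal=cams.get_calibration("top")
for q,z in [((402,168),104),((507,182),104),((498,272),104),((388,260),104),((422,292),80),((463,297),80)]: print(q,pt(cal,q[0]*.7,q[1]*.7,z).round(1))
E
```

```text
(402, 168) [907.9  -1.1 104. ]
(507, 182) [ 872.9 -260.   104. ]
(498, 272) [ 645.4 -233.2  104. ]
(388, 260) [673.8  31.8 104. ]
(422, 292) [600.2 -50.9  80. ]
(463, 297) [ 588.3 -150.3   80. ]
```

View pics/t1.png

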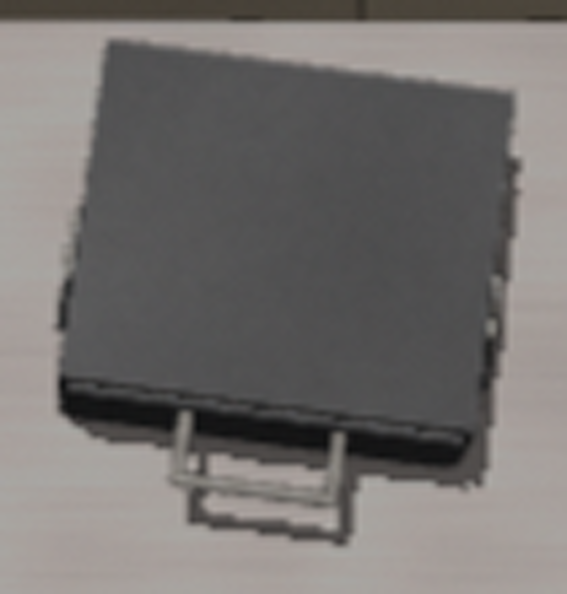

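```bash
python3 - <<'E'
from h import *
cal=cams.get_calibration("top")
f=lambda x,y:(x/5.4+260-.4,y/5.4+110-.4)
C=[(109,40),(514,92),(474,436),(66,380)]
P=np.array([pt(cal,*f(*c),104) for c in C]); print(P.round(1))
print([np.linalg.norm(P[i]-P[(i+1)%4]).round(1) for i in range(4)])
L=np.array([[115,135],[115,-135],[-115,-135],[-115,135]],float)
q=P[:,:2]; m=q.mean(0); a=np.angle(np.sum((q[:,0]-m[0]+1j*(q[:,1]-m[1]))*np.conj(L[:,0]+1j*L[:,1]))); print("centre",m,"yaw",a)
H=[pt(cal,*f(*c),z) for c,z in(((172,481),80),((340,499),80))]; print(np.round(H,1),np.mean(H,0))
d=H[0]-H[1]; print(np.linalg.norm(d),np.arctan2(-d[0],d[1]), np.arctan2(*(P[3]-P[2])[:2]),np.arctan2(*(P[0]-P[1])[:2]))
print("wrist",cams.get_calibration("wrist"))
E
```

```text
[[ 910.1    4.6  104. ]
 [ 875.7 -259.6  104. ]
 [ 645.5 -229.   104. ]
 [ 681.    31.1  104. ]]
[np.float64(266.5), np.float64(232.2), np.float64(262.5), np.float64(230.6)]
centre [ 778.09155099 -113.22450941] yaw -0.1287322177909322
[[ 620.4  -37.2   80. ]
 [ 609.1 -145.2   80. ]] [614.78273209 -91.19855188  80.        ]
108.56556771578009 -0.10444038245303872 0.13554517893151743 0.12956907915096974
wrist {'K': array([[307.10285346,   0.        , 279.880754  ],
       [  0.        , 307.10285346, 210.87783966],
       [  0.        ,   0.        ,   1.        ]]), 'R': array([[ 0.29016852, -0.95697458, -0.00137235],
       [-0.91402127, -0.2775687 ,  0.29583903],
       [-0.28349135, -0.08458881, -0.95523682]]), 't': array([-598.70118958,  -37.73139894,  379.6072581 ])}
```

```bash
cat >> h.py <<'E'
def plan(tgt,yaw,n,grip,dz_first=0):
    """rows to go to TCP tgt with tool-down, tool x at yaw (both corrected for tilt)"""
    s=monitor.observe(); q=s["eef_rot"]; R0=R.from_quat([*q[1:],q[0]]); p0=np.array(s["position"])
    R1=R.from_euler("z",yaw)*R.from_euler("x",np.pi)
    w=(R0.inv()*R1).as_rotvec(); rows=[]; Rc=R0;p=p0.copy()
    for i in range(n):
        g=p0+(np.array(tgt)-p0)*(i+1)/n
        sh=np.round(Rc.inv().apply(g-p),1); wr=np.round(w/n,4)
        rows.append([grip,*[float(x) for x in sh],*[float(x) for x in wr]])
        p=p+Rc.apply(sh); Rc=Rc*R.from_rotvec(wr)
    print("at",p0.round(1),"force",s["ft_force"].round(1),"t",s["time_s"]); print(rows)
E
python3 -c "
from h import *
plan([609,-90,340],1.441,15,85)"
```

```text
at [ 173.7 -574.2  404.1] force [-0.1 -0.3  0.6] t 0.15
[[85, 37.1, -22.5, 4.3, -0.0, -0.0001, -0.0765], [85, 38.8, -19.6, 4.3, -0.0, -0.0001, -0.0765], [85, 40.1, -16.5, 4.3, -0.0, -0.0001, -0.0765], [85, 41.2, -13.5, 4.3, -0.0, -0.0001, -0.0765], [85, 42.2, -10.3, 4.3, -0.0, -0.0001, -0.0765], [85, 42.8, -7.0, 4.3, -0.0, -0.0001, -0.0765], [85, 43.3, -3.7, 4.2, -0.0, -0.0001, -0.0765], [85, 43.4, -0.4, 4.3, -0.0, -0.0001, -0.0765], [85, 43.3, 2.9, 4.3, -0.0, -0.0001, -0.0765], [85, 43.0, 6.2, 4.3, -0.0, -0.0001, -0.0765], [85, 42.3, 9.5, 4.2, -0.0, -0.0001, -0.0765], [85, 41.5, 12.7, 4.3, -0.0, -0.0001, -0.0765], [85, 40.4, 15.9, 4.2, -0.0, -0.0001, -0.0765], [85, 39.1, 18.8, 4.3, -0.0, -0.0001, -0.0765], [85, 37.6, 21.8, 4.2, -0.0, -0.0001, -0.0765]]
```

>>> play_rows:
  rows:
    - [85, 37.1, -22.5, 4.3, 0, 0, -0.0765]
    - [85, 38.8, -19.6, 4.3, 0, 0, -0.0765]
    - [85, 40.1, -16.5, 4.3, 0, 0, -0.0765]
    - [85, 41.2, -13.5, 4.3, 0, 0, -0.0765]
    - [85, 42.2, -10.3, 4.3, 0, 0, -0.0765]
    - [85, 42.8, -7, 4.3, 0, 0, -0.0765]
    - [85, 43.3, -3.7, 4.2, 0, 0, -0.0765]
    - [85, 43.4, -0.4, 4.3, 0, 0, -0.0765]
    - [85, 43.3, 2.9, 4.3, 0, 0, -0.0765]
    - [85, 43, 6.2, 4.3, 0, 0, -0.0765]
    - [85, 42.3, 9.5, 4.2, 0, 0, -0.0765]
    - [85, 41.5, 12.7, 4.3, 0, 0, -0.0765]
    - [85, 40.4, 15.9, 4.2, 0, 0, -0.0765]
    - [85, 39.1, 18.8, 4.3, 0, 0, -0.0765]
    - [85, 37.6, 21.8, 4.2, 0, 0, -0.0765]
    - [85, 0, 0, 0, 0, 0, 0]
    - [34, 0, 0, 0, 0, 0, 0]
    - [34, 0, 0, 0, 0, 0, 0]

```text
time_s: 2.4
position: [608.6, -90.9, 340.7]
eef_rot: [0.0, 0.752, 0.659, -0.0]
ft_force: [0.5, 0.4, -0.5]
grip_width: 0.6
finger_force: 0.0
```

```bash
python3 - <<'E'
from h import *
cal=cams.get_calibration("wrist"); w=cams.snapshot("wrist")
cv2.imwrite("pics/w1.png",w[:,:,::-1])
import pickle; pickle.dump(cal,open("c1.pkl","wb"))
s=monitor.observe(); print(s["position"],s["joints"],s["eef_rot"],s["grip_width"])
print(px(cal,[614,-91,83]))
E
```

```text
[608.62985645 -90.97836399 340.82422058] [-3.60526172e-01  1.47429469e-01  2.81706893e-02  1.45121733e+00
 -1.93880452e-04  1.34139916e+00] [ 1.86898021e-04  7.51915397e-01  6.59259585e-01 -1.00996814e-05] 0.5089328434254308
[286.03384146 218.04663043]
```

View pics/w1.png

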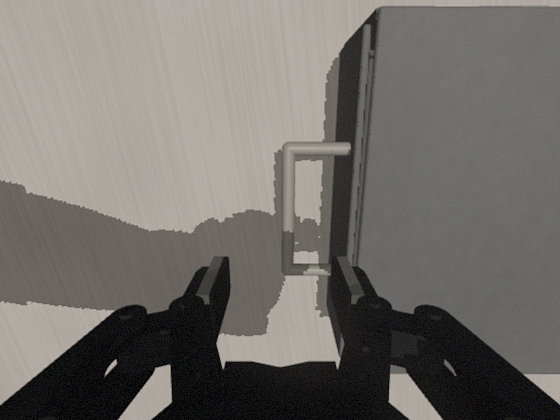

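The handle bar runs from (289,145) to (289,270), between the two fingers in the image (pads near x 220 and 340).

```bash
python3 - <<'E'
from h import *
import pickle; cal=pickle.load(open("c1.pkl","rb"))
A,B=pt(cal,289.5,148,79),pt(cal,289.5,269,79); print(A,B,(A+B)/2,np.linalg.norm(A-B),np.arctan2(A[0]-B[0],A[1]-B[1]))
h=(A+B)/2
plan([h[0],h[1],333-65],1.441,4,34)
E
```

```text
[623.23734403 -38.48445846  79.        ] [ 611.20854347 -137.27985145   79.        ] [617.22294375 -87.88215496  79.        ] 99.5249803774069 0.12115832769636926
at [608.6 -91.  340.8] force [ 0.   0.1 -0.3] t 2.45
[[34, 1.1, 2.0, 18.2, 0.0001, 0.0001, -0.0003], [34, 1.0, 2.0, 18.2, 0.0001, 0.0001, -0.0003], [34, 1.1, 2.1, 18.2, 0.0001, 0.0001, -0.0003], [34, 1.0, 2.0, 18.2, 0.0001, 0.0001, -0.0003]]
```

>>> play_rows:
  rows:
    - [34, 1, 4, 10, 0, 0, 0]
    - [34, 1, 4, 20, 0, 0, 0]
    - [34, 0, 0, 20, 0, 0, 0]
    - [34, 0, 0, 20, 0, 0, 0]
    - [34, 0, 0, 20, 0, 0, 0]
    - [34, 0, 0, 15, 0, 0, 0]
    - [34, 0, 0, 0, 0, 0, 0]
    - [0, 0, 0, 0, 0, 0, 0]
    - [0, 0, 0, 0, 0, 0, 0]
    - [0, 0, 0, 0, 0, 0, 0]
    - [0, 0, 0, 0, 0, 0, 0]

```text
time_s: 3.82
position: [615.9, -89.0, 236.4]
eef_rot: [-0.001, 0.751, 0.66, -0.002]
ft_force: [-14.6, 0.8, 8.5]
grip_width: 0.09
finger_force: 58.6
```

>>> play_rows:
  rows:
    - [0, 0, -6, 0, 0, 0, 0]
    - [0, 0, -10, 0, 0, 0, 0]
    - [0, 0, -12, 0, 0, 0, 0]
    - [0, 0, -14, 0, 0, 0, 0]
    - [0, 0, -14, 0, 0, 0, 0]
    - [0, 0, -14, 0, 0, 0, 0]
    - [0, 0, -14, 0, 0, 0, 0]
    - [0, 0, -14, 0, 0, 0, 0]
    - [0, 0, -14, 0, 0, 0, 0]
    - [0, 0, -14, 0, 0, 0, 0]
    - [0, 0, -12, 0, 0, 0, 0]
    - [0, 0, -10, 0, 0, 0, 0]
    - [0, 0, -6, 0, 0, 0, 0]
    - [0, 0, -3, 0, 0, 0, 0]
    - [0, 0, 0, 0, 0, 0, 0]

```text
time_s: 5.7
position: [461.4, -68.5, 236.4]
eef_rot: [0.0, 0.751, 0.66, 0.001]
ft_force: [0.2, 5.5, 5.8]
grip_width: 0.088
finger_force: 59.9
```

>>> play_rows:
  rows:
    - [0, 0, -2, 0, 0, 0, 0]
    - [0, 0, -2, 0, 0, 0, 0]
    - [0, 0, -1, 0, 0, 0, 0]
    - [0, 0, 0, 0, 0, 0, 0]

```text
time_s: 6.2
position: [456.7, -67.9, 236.4]
eef_rot: [0.0, 0.751, 0.66, 0.001]
ft_force: [3.2, 5.2, 5.7]
grip_width: 0.087
finger_force: 59.7
```

>>> play_rows:
  rows:
    - [0, 0, -1, 0, 0, 0, 0]
    - [0, 0, -1, 0, 0, 0, 0]
    - [0, 0, 0, 0, 0, 0, 0]

```text
time_s: 6.58
position: [455.6, -67.8, 236.5]
eef_rot: [0.001, 0.751, 0.66, 0.002]
ft_force: [11.1, 4.6, -1.6]
grip_width: 0.092
finger_force: 59.1
```

>>> play_rows:
  rows:
    - [34, 0, 0, 0, 0, 0, 0]
    - [34, 0, 0, 0, 0, 0, 0]
    - [34, 0, 0, 0, 0, 0, 0]
    - [34, 0, 0, -10, 0, 0, 0]
    - [34, 0, 0, -25, 0, 0, 0]
    - [34, 0, 0, -30, 0, 0, 0]
    - [34, 0, 0, -30, 0, 0, 0]
    - [85, 0, 0, -15, 0, 0, 0]
    - [85, 0, 30, 0, 0, 0, 0]
    - [85, 0, 30, 0, 0, 0, 0]
    - [85, 0, 0, 0, 0, 0, 0]

```text
time_s: 7.95
position: [515.0, -75.9, 344.7]
eef_rot: [-0.001, 0.751, 0.66, -0.0]
ft_force: [-0.9, 0.2, 0.7]
grip_width: 0.986
finger_force: 0.0
```

```bash
python3 - <<'E'
from h import *
cal=cams.get_calibration("wrist"); w=cams.snapshot("wrist")
cv2.imwrite("pics/w2.png",cv2.resize(w[:,:,::-1],(784,588),interpolation=cv2.INTER_CUBIC))
import pickle; pickle.dump(cal,open("c2.pkl","wb"))
s=monitor.observe(); print(s["position"],s["joints"],s["eef_rot"],s["grip_width"])
E
```

```text
[514.16353106 -75.68902635 344.85568278] [-3.98138192e-01 -1.43837205e-01 -2.56112546e-01  1.46041010e+00
 -2.02534098e-04  1.30193672e+00] [-8.05519687e-04  7.51304723e-01  6.59954779e-01 -5.03565485e-04] 0.9954275027424913
```

View pics/w2.png

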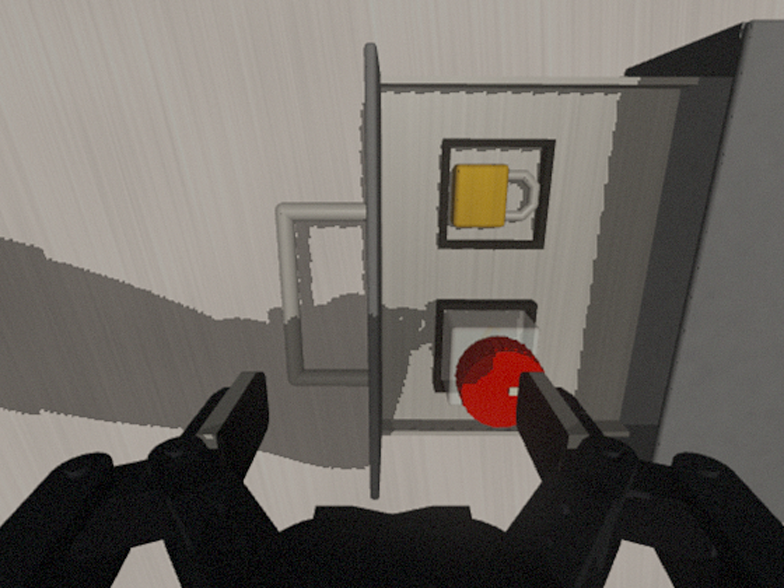

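```bash
python3 - <<'E'
from h import *
import pickle; cal=pickle.load(open("c2.pkl","rb"))
print("pred px",px(cal,[574.9,-139.1,85])*1.4, px(cal,[574.9,-139.1,60])*1.4)
for q in [(502,382),(510,391)]: print(q,pt(cal,q[0]/1.4,q[1]/1.4,85))
A,B=pt(cal,284/1.4,210/1.4,80),pt(cal,296/1.4,378/1.4,80);print("handle",(A+B)/2, np.arctan2(A[0]-B[0],A[1]-B[1]))
# circle overlay for the candidate
im=cv2.imread("pics/w2.png"); 
def circ(c,z,r,col):
    P=np.array([px(cal,[c[0]+r*np.cos(t),c[1]+r*np.sin(t),z])*1.4 for t in np.linspace(0,6.28,60)]).astype(np.int32); cv2.polylines(im,[P],True,col,1)
circ((574.9,-139.1),85,26,(255,255,0)); circ((574.9,-139.1),60,26,(0,255,0))
cv2.imwrite("pics/w2b.png",cv2.resize(im[290:460,400:640],None,fx=3,fy=3))
E
```

```text
pred px [504.30731024 392.53062531] [494.76266617 372.94536558]
(502, 382) [ 573.90353676 -131.87097387   85.        ]
(510, 391) [ 578.32863457 -138.50424624   85.        ]
handle [458.05581184 -66.37620307  80.        ] 0.1305872179485413
```

View pics/w2b.png

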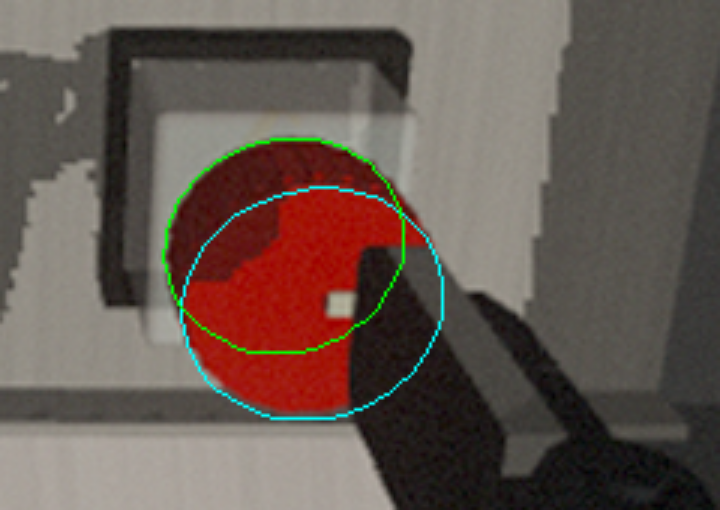

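```bash
python3 -c "
from h import *
plan([575.3,-138,300],1.441,4,85)"
```

```text
at [514.2 -75.7 344.9] force [ 0.5 -0.2 -0.4] t 8.0
[[85, -13.5, 17.2, 11.2, -0.0005, -0.0001, 0.0001], [85, -13.5, 17.2, 11.2, -0.0005, -0.0001, 0.0001], [85, -13.4, 17.1, 11.2, -0.0005, -0.0001, 0.0001], [85, -13.5, 17.2, 11.2, -0.0005, -0.0001, 0.0001]]
```

>>> play_rows:
  rows:
    - [85, -13.5, 17.2, 11.2, 0, 0, 0]
    - [85, -13.5, 17.2, 11.2, 0, 0, 0]
    - [85, -13.5, 17.2, 11.2, 0, 0, 0]
    - [85, -13.5, 17.2, 11.2, 0, 0, 0]
    - [85, 0, 0, 0, 0, 0, 0]
    - [85, 0, 0, 15, 0, 0, 0]
    - [85, 0, 0, 20, 0, 0, 0]
    - [85, 0, 0, 20, 0, 0, 0]
    - [85, 0, 0, 13, 0, 0, 0]
    - [85, 0, 0, 0, 0, 0, 0]

```text
time_s: 9.25
position: [574.8, -137.8, 231.2]
eef_rot: [-0.001, 0.751, 0.66, -0.0]
ft_force: [0.3, -0.6, 0.8]
grip_width: 0.998
finger_force: 0.0
```

```bash
python3 - <<'E'
from h import *
cal=cams.get_calibration("wrist"); w=cams.snapshot("wrist")
cv2.imwrite("pics/w3.png",w[:,:,::-1])
s=monitor.observe(); print(s["position"],s["joints"],s["ft_force"])
p=s["position"]; print("tcp axis px at z85",px(cal,[p[0],p[1],85]), [px(cal,[575.3+26*a,-138+26*b,85]).round() for a,b in((1,0),(-1,0),(0,1))])
E
```

```text
[ 575.18103371 -138.00005443  232.35548772] [-4.56349881e-01  1.20505704e-01 -1.99543360e-01  1.25156342e+00
 -8.08524099e-05  1.24387376e+00] [ 0.17295323  0.05510002 -0.01340275]
tcp axis px at z85 [280.70329608 302.41707871] [array([341., 296.]), array([222., 309.]), array([273., 248.])]
```

View pics/w3.png

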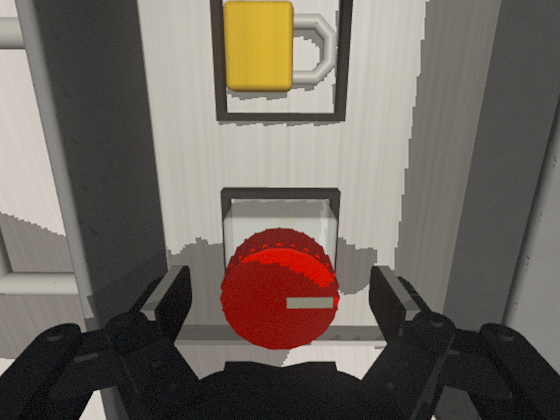

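```bash
python3 - <<'E'
from h import *
cal=cams.get_calibration("wrist"); im=cv2.imread("pics/w3.png").astype(int)
m=(im[:,:,2]>90)&(im[:,:,1]<60); ys,xs=np.where(m); print("bright red",xs.min(),xs.max(),ys.min(),ys.max(),"widest",[ (y,np.ptp(xs[ys==y])) for y in range(280,320,5)])
for dy in (0,2,4):
  c=np.array([575.2,-138])+dy*np.array([.129,.9917])
  P=np.array([px(cal,[c[0]+26*np.cos(t),c[1]+26*np.sin(t),85]) for t in np.linspace(0,6.28,200)]); print(dy,P.min(0),P.max(0))
w=im.min(2)>120; w[:, :283]=0; w[:285]=0;w[320:]=0;w[:,338:]=0; ys,xs=np.where(w); print("stripe",xs.min(),xs.max(),ys.mean(),np.polyfit(xs,ys,1))
E
```

```text
bright red 220 338 228 349 widest [(280, np.int64(113)), (285, np.int64(117)), (290, np.int64(114)), (295, np.int64(117)), (300, np.int64(117)), (305, np.int64(114)), (310, np.int64(112)), (315, np.int64(109))]
0 [219.43903343 245.38765111] [339.00755386 349.42369166]
2 [219.17162773 240.87540893] [339.2741006  345.84288631]
4 [218.90182395 236.32032342] [339.54303954 342.23181682]
stripe 288 337 313.7878787878788 [2.04347285e-01 2.46204659e+02]
```

The cap disc spans x 220-338 with its bottom edge at y 349. The projected circle matches that, so the tool is centred on the cap. Closing the gripper.

>>> play_rows:
  rows:
    - [30, 0, 0, 0, 0, 0, 0]
    - [30, 0, 0, 0, 0, 0, 0]
    - [30, 0, 0, 0, 0, 0, 0]
    - [30, 0, 0, 0, 0, 0, 0]
    - [30, 0, 0, 0, 0, 0, 0]

```text
time_s: 9.93
position: [575.7, -138.4, 233.9]
eef_rot: [0.001, 0.751, 0.66, 0.0]
ft_force: [-1.9, -0.7, 5.6]
grip_width: 0.579
finger_force: 61.7
```

>>> play_rows:
  rows:
    - [30, 0, 0, -0.4, 0, 0, -0.12]
    - [30, 0, 0, -0.43, 0, 0, -0.12]
    - [30, 0, 0, -0.43, 0, 0, -0.12]
    - [30, 0, 0, -0.43, 0, 0, -0.12]
    - [30, 0, 0, -0.43, 0, 0, -0.12]
    - [30, 0, 0, 0, 0, 0, 0]

```text
time_s: 10.68
position: [575.5, -138.1, 235.8]
eef_rot: [0.0, 0.522, 0.853, 0.0]
ft_force: [-2.8, 2.1, 6.1]
grip_width: 0.582
finger_force: 62.6
```

```bash
python3 - <<'E'
from h import *
cal=cams.get_calibration("wrist"); w=cams.snapshot("wrist")
cv2.imwrite("pics/w4.png",w[:,:,::-1])
s=monitor.observe(); print(s["position"],s["joints"],s["ft_force"],s["wrist_torque"])
E
```

```text
[ 575.48949676 -138.0746553   235.80569262] [-4.56310178e-01  1.17845448e-01 -1.95979835e-01  1.25627503e+00
  2.73564092e-04  6.43688436e-01] [-2.5344825   2.73308546  6.6965835 ] [ 0.39048284  0.45134284 -0.20690403]
```

View pics/w4.png

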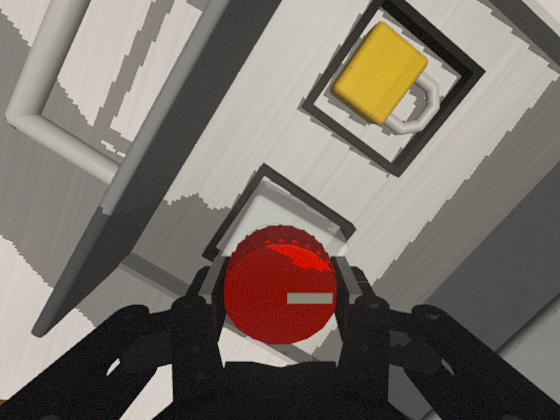

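>>> play_rows:
  rows:
    - [30, 0, 0, -0.43, 0, 0, -0.12]
    - [30, 0, 0, -0.43, 0, 0, -0.12]
    - [30, 0, 0, -0.43, 0, 0, -0.12]
    - [30, 0, 0, -0.43, 0, 0, -0.12]
    - [30, 0, 0, -0.43, 0, 0, -0.12]
    - [30, 0, 0, -0.43, 0, 0, -0.12]
    - [30, 0, 0, -0.43, 0, 0, -0.12]
    - [30, 0, 0, -0.43, 0, 0, -0.12]
    - [30, 0, 0, -0.43, 0, 0, -0.12]
    - [30, 0, 0, 0, 0, 0, 0]

```text
time_s: 11.98
position: [575.4, -138.3, 239.3]
eef_rot: [0.0, 0.011, 1.0, -0.0]
ft_force: [-2.9, 1.0, 5.6]
grip_width: 0.583
finger_force: 62.3
```

>>> play_rows:
  rows:
    - [30, 0, 0, -0.43, 0, 0, -0.12]
    - [30, 0, 0, -0.43, 0, 0, -0.12]
    - [30, 0, 0, -0.43, 0, 0, -0.12]
    - [30, 0, 0, -0.43, 0, 0, -0.12]
    - [30, 0, 0, -0.43, 0, 0, -0.12]
    - [30, 0, 0, -0.43, 0, 0, -0.12]
    - [30, 0, 0, -0.43, 0, 0, -0.12]
    - [30, 0, 0, -0.2, 0, 0, -0.12]
    - [30, 0, 0, 0, 0, 0, -0.12]
    - [30, 0, 0, 0, 0, 0, 0]

```text
time_s: 13.22
position: [575.9, -138.4, 243.0]
eef_rot: [0.001, -0.505, 0.863, -0.001]
ft_force: [-0.2, 0.1, 6.3]
grip_width: 0.584
finger_force: 62.7
```

```bash
python3 - <<'E'
from h import *
s=monitor.observe(); print(s["position"],s["joints"],s["ft_force"],s["wrist_torque"])
w=cams.snapshot("wrist"); cv2.imwrite("pics/w5.png",w[:,:,::-1])
E
```

```text
[ 575.86617394 -138.42997367  243.04970076] [-4.56499631e-01  1.13152351e-01 -1.87559107e-01  1.26780345e+00
 -6.12657210e-05 -1.51471797e+00] [-0.19085779  0.06020044  6.3052147 ] [-0.17575898 -0.05551747 -0.03900524]
```

View pics/w5.png

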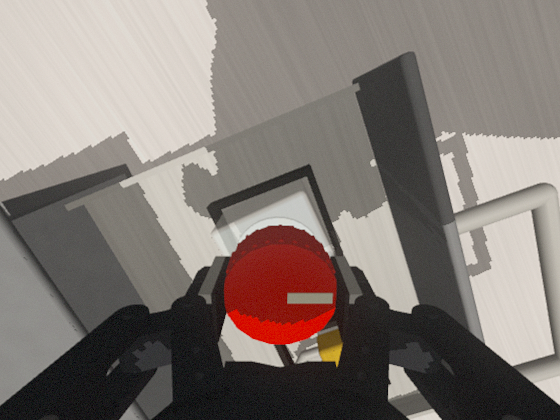

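The stripe is still in the same place in the gripper and the twisting moment has dropped from 0.21 to 0.04 N m, so the thread has let go. I'll lift a little and check the force.

>>> play_rows:
  rows:
    - [30, 0, 0, -1, 0, 0, 0]
    - [30, 0, 0, -1, 0, 0, 0]
    - [30, 0, 0, -1, 0, 0, 0]
    - [30, 0, 0, -1, 0, 0, 0]
    - [30, 0, 0, 0, 0, 0, 0]

```text
time_s: 13.9
position: [575.3, -138.2, 245.9]
eef_rot: [-0.0, -0.505, 0.863, 0.0]
ft_force: [0.3, -0.8, -1.6]
grip_width: 0.58
finger_force: 62.1
```

>>> play_rows:
  rows:
    - [30, 0, 0, -1, 0, 0, 0]
    - [30, 0, 0, -1, 0, 0, 0]
    - [30, 0, 0, 0, 0, 0, 0]

```text
time_s: 14.28
position: [575.4, -138.0, 248.1]
eef_rot: [0.0, -0.505, 0.863, 0.0]
ft_force: [-0.2, 0.2, -0.0]
grip_width: 0.582
finger_force: 62.1
```

>>> play_rows:
  rows:
    - [30, 0, 0, -2, 0, 0, 0]
    - [30, 0, 0, -4, 0, 0, 0]
    - [30, 0, 0, -4, 0, 0, 0]
    - [30, 0, 0, -5, 0, 0, 0]
    - [30, 0, 0, -5, 0, 0, 0]
    - [30, 0, 0, -4, 0, 0, 0]
    - [30, 0, 0, -2, 0, 0, 0]
    - [30, 0, 0, 0, 0, 0, 0]
    - [30, 0, 0, 0, 0, 0, 0]
    - [30, 0, 0, 0, 0, 0, 0]
    - [30, 0, 0, 0, 0, 0, 0]

```text
time_s: 15.65
position: [575.3, -138.1, 273.9]
eef_rot: [-0.0, -0.505, 0.863, 0.0]
ft_force: [-0.5, 0.6, -0.7]
grip_width: 0.585
finger_force: 62.1
```

```bash
python3 - <<'E'
from h import *
s=monitor.observe(); print(s["position"],s["ft_force"],s["finger_force"])
w=cams.snapshot("wrist"); b=cams.snapshot("scene")[190:330,150:330]
b=cv2.resize(b,(540,420),interpolation=cv2.INTER_CUBIC)
w=cv2.resize(w,None,fx=.464,fy=.464)
o=np.zeros((420,800,3),np.uint8); o[:,:540]=b; o[:w.shape[0],540:]=w[:,:260]
cv2.imwrite("pics/f.png",o[:,:,::-1])
E
```

```text
[ 575.30868888 -138.12702154  273.85952106] [-0.48433905  0.56700546 -0.74301264] 62.08752990758512
```

View pics/f.png

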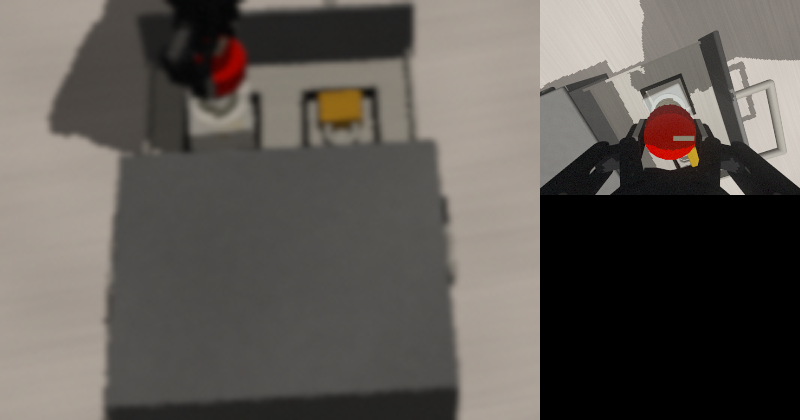

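The jar is seated in its bay at about (222,115), the cap is held above it, the padlock is in the other bay and the tray is out. The cap's underside is about 86 mm above the jar's origin. Handing in.

```bash
python3 -c "
from h import *
print(job_done())"
```

```text
the job is handed in; nothing more can be done
None
```

The job is handed in at about 16 s; no verdict came back. The tray was pulled to its stop and the cap unscrewed and held level about 2 cm above the jar's mouth. In the last pictures the jar and padlock sit in their bays.

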